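# Swing open the inspection port of the flanged duct

### The arm

A 6-joint arm with a two-finger parallel gripper is mounted at the origin on the work surface. World frame = base frame: x ahead of the robot, y to its left, z up, the work surface at z = 0. Lengths are in m, angles in rad, forces in N, time in s.
With the tool pointing down it reaches from about 0.35 to 0.725 m from the base axis. Payload 4.3 kg.
Tool frame: the origin (TCP) lies where the fingers leave the gripper's body, on its centre line; the fingertips stand 73 mm ahead of it and the grasp point (between the pads) lies 54 mm ahead of it; z points along the fingers, y is the direction in which the jaws open and shut (so a half turn about z gives the same grasp; the last joint's range is limited). The gripper opens to 85 mm and grips with 20 to 120 N. Pads are 22 mm wide; open, the fingers measure 114 mm over their backs; the gripper's body (76 mm by 85 mm) begins 54 mm behind the grasp point. The pads swing forward as they close: fully open they stand 13 mm farther back than shut.
Start: joints at [-1.371, 0.377, 0.081, 1.274, 0, 1.46], TCP at [0.175, -0.548, 0.304] pointing down, gripper open.
Joint ranges: [-2.72, 2.72], [-0.84, 1.66], [-1.02, 1.22], [-1.77, 2.12], [-1.37, 1.28], [-3.14, 3.14]. Speed limits (rad/s): [2.57, 2.57, 3.14, 3.14, 3.14, 3.14].

### API

Orientations are given as a 3x3 rotation matrix whose columns are the frame's x, y, z axes.
In Python, from cell import r, eoat, inverse_kinematics, monitor, grab_frame, camera_model, ticket gives the robot as it stands. Calls block until the motion is done:
- r.move_ptp(position, orientation): joint-space move of the TCP to a pose.
- r.move_straight(position, orientation=None, rate=0.15, force_limit=None): straight line of the TCP; orientation=None keeps the orientation; rate is the mean speed in m/s. With force_limit (N) it stops when the force on the tool has changed by that much, and returns True; else False.
- r.move_joints(angles): joint-space move.
- eoat.move_gripper(opening, grasp_force=None): finger opening in m; grasp_force is the grip in N (None keeps the last); returns when the fingers have stopped.
- r.sleep(seconds).
- inverse_kinematics(position, orientation): joint angles nearest the present ones, or None.
- monitor.read_state(): the state.
- grab_frame(name): name is "scene" or "top" or "wrist"; returns the picture (480x640x3 uint8, red, green, blue); there is no depth.
- camera_model(name): a dict with "intrinsics" (3x3 intrinsics, pixels), "rvec" (rotation vector, rad) and "tvec" (3), from world to camera coordinates, as OpenCV has them; the wrist camera has in their place "T_tool_cam" (4x4, takes a point from camera to tool coordinates, whose origin is the TCP and whose axes are the flange's). Camera axes: x right, y down, z forward; pixel columns grow to the right and rows downward; lengths in m; the calibration is good to about 2 mm. The wrist camera is an equidistant fisheye: a pixel r from the principal point sees the ray r / f radians off the axis. A picture is of the moment at which its call begins: read the wrist's pose just before it. camera_model takes no time and is no camera call.
A pose or a line that the arm cannot do raises r.IKError and nothing moves.
- ticket.sign_off(): hands the job in, once; it reports no verdict.
The state is a dict: "time_s": time; "q": joint angles; "joint_velocities": joint speeds; "joint_torque": joint torques, N m; "eef_pos": TCP position; "ee_rot": TCP orientation; "wrist_force": force on the tool from outside, world axes, zero at the start; "moment": the same for the moment, N m; "finger_gap": finger opening in m.
Only numpy, scipy, OpenCV 4.12 (cv2) and the standard library are available. Lean on these libraries where they do the work, as an engineer would, in place of code of your own. Each camera call takes 0.05 s, during which the arm holds its last target.

### The job

Two sheet-metal dust-duct pieces are fixed on the bench, each with a round port on top shut by a flat swivel cover. Open the port of the longer, flanged piece: swing its cover aside by the black knob, about a quarter turn anticlockwise as seen from above (away from the small stop pin), so that the whole port lies open, and let go. Leave the cover of the shorter piece shut.

Things in the scene. Friction and masses are not known exactly. Their poses are not given: they have to be found in the camera images.
- long_cover (a joint): Turn (rad) of the flat steel cover on the LONG duct piece: a 76 mm disc with a 36 mm wide arm to its pivot screw, 4 mm thick. 0 = against the stop pin, centred over the 50 mm port; grows anticlockwise seen from above, towards the robot's side, to a stop at 1.9. The port is all open from about 0.77. Starts at 0 to 0.1. Stiff: stays where left; 1 to 3 N on the knob moves it.
- long_cover_knob (a point): Middle of the black upright round knob on the middle of that cover's disc, 94 mm above the bench. The knob is 22 mm thick and 32 mm high: its top is 16 mm above this point, the cover's flat upper face 16 mm below it. It moves with the cover, 85 mm from the pivot axis. The stop pin beside the disc stands only 3 mm higher than the cover.
- long_cover_pivot (a point): Top of that cover's pivot screw, on its vertical turning axis, 83 mm above the bench: a dark head 16 mm wide, 5 mm high. Fixed, as is the LONG duct piece: a bare-metal box 280 long, 130 wide, 70 mm high, with a 150 mm wide, 76 mm high flange plate at both ends, lying roughly crosswise to the robot. Loose things lying near it are lower than it.
- short_cover (a joint): Turn (rad) of the like cover, with a like knob, on the SHORT duct piece (180 long, 130 wide, 70 mm high, no flanges), which is the wrong one. 0 = against its stop pin; it starts nearly shut, at 0 to 0.1, and must stay shut.
Not all that is in view belongs to the job. What is shaped like the part that bears short_cover but purple is not meant.

How it is judged:
By the outcome, as a careful person would: the job done as asked, in the order asked, and still so for the second after the job is handed in, with the robot touching nothing.
It also fails if it takes over 32 s, if anything falls off the work surface, if the arm or the gripper's body presses on something with over 40 N, if the wrist force passes 120 N, or if a joint passes its speed limit or range.

## Working session

There is one attempt and no reset: what is moved stays moved. The work goes in short steps, each a Python script; the robot and the scene stay as the last script left them, time stands still between calls to the robot, and variables do not carry over. Pictures are saved under pics/ and viewed, and the job is handed in when it is done.

```bash
mkdir -p pics; ls
python3 - <<'E'
from cell import *
import cv2
for n in("scene","top","wrist"):
    s=monitor.read_state()
    cv2.imwrite(f"pics/{n}0.png",grab_frame(n)[:,:,::-1])
    print(n,camera_model(n))
print(s)
E
```

```text
pics
scene {'intrinsics': array([[609.76871738,   0.        , 323.52181956],
       [  0.        , 609.76871738, 226.7417311 ],
       [  0.        ,   0.        ,   1.        ]]), 'rvec': array([ 1.42968888,  1.85180686, -1.04106488]), 'tvec': array([ 0.105384  , -0.16508588,  1.54390262])}
top {'intrinsics': array([[444.84637256,   0.        , 313.94399314],
       [  0.        , 444.84637256, 237.72891634],
       [  0.        ,   0.        ,   1.        ]]), 'rvec': array([ 2.15698505, -2.15660821,  0.15361745]), 'tvec': array([0.01257802, 0.45305404, 0.8620722 ])}
wrist {'intrinsics': array([[371.64829954,   0.        , 312.2078586 ],
       [  0.        , 371.64829954, 239.44266208],
       [  0.        ,   0.        ,   1.        ]]), 'T_tool_cam': array([[-1.86141987e-04, -9.56774323e-01, -2.90831326e-01,
         7.55453161e-02],
       [ 9.99999940e-01, -2.63549319e-04,  2.26988084e-04,
        -2.35931344e-04],
       [-2.93824769e-04, -2.90831266e-01,  9.56774314e-01,
        -7.06412214e-02],
       [ 0.00000000e+00,  0.00000000e+00,  0.00000000e+00,
         1.00000000e+00]])}
{'time_s': 0.1, 'q': array([-1.37132869e+00,  3.78001007e-01,  7.97764759e-02,  1.27440156e+00,
       -2.31563238e-06,  1.46047100e+00]), 'joint_velocities': array([-0.00126918, -0.00070858,  0.00280398,  0.0003861 ,  0.00064549,
        0.00159677]), 'joint_torque': array([ 7.65638779e-04, -4.64694321e+01,  2.70581943e+01,  1.20369063e-02,
       -2.88731189e-04, -1.09548628e-05]), 'eef_pos': array([ 0.17519701, -0.54718715,  0.30305448]), 'ee_rot': array([[ 9.52396745e-01,  3.04861127e-01, -3.64832879e-04],
       [ 3.04861280e-01, -9.52395078e-01,  1.79302452e-03],
       [ 1.99158436e-04, -1.81889413e-03, -9.99998326e-01]]), 'wrist_force': array([ 0.19967176,  0.03488316, -0.03164805]), 'moment': array([ 0.00454357, -0.04990418, -0.03532517]), 'finger_gap': 0.08518557304310242}
```

View pics/scene0.png

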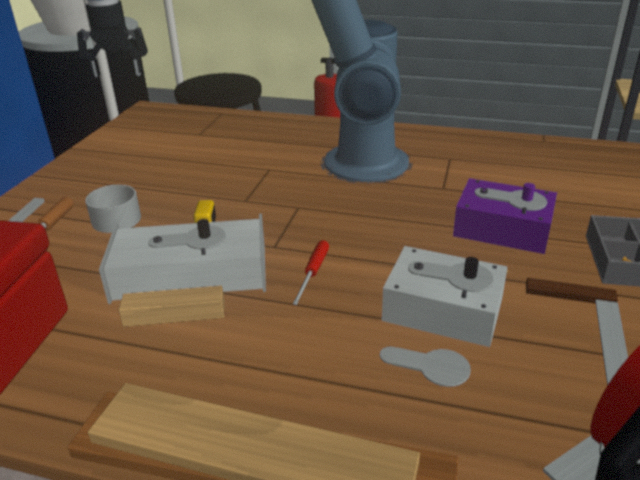

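View pics/top0.png

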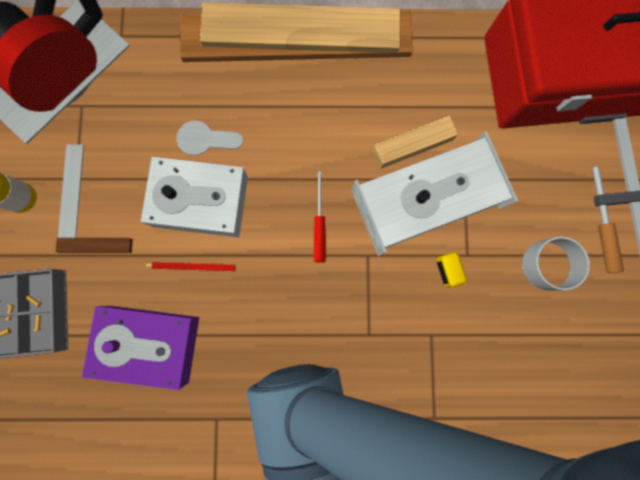

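View pics/wrist0.png

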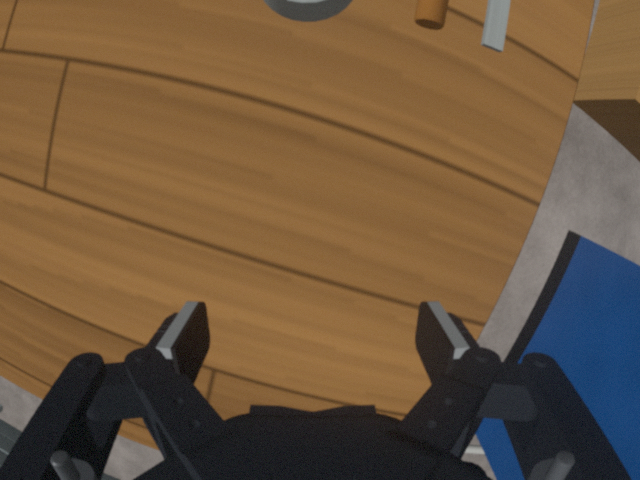

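The long flanged duct is at about (435,193) in the top view and (185,258) in the scene view. Its knob and pivot sit near top (424,196) and (461,181). I'll zoom in on both.

Run:
```python
import cv2,numpy as np
a=cv2.imread("pics/top0.png")[120:260,340:520]; b=cv2.imread("pics/scene0.png")[190:305,95:275]
cv2.imwrite("pics/zt.png",cv2.resize(a,None,fx=4.4,fy=4.25,interpolation=cv2.INTER_CUBIC))
cv2.imwrite("pics/zs.png",cv2.resize(b,None,fx=4.4,fy=4.4,interpolation=cv2.INTER_CUBIC))
```

```text
(no output)
```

View pics/zt.png

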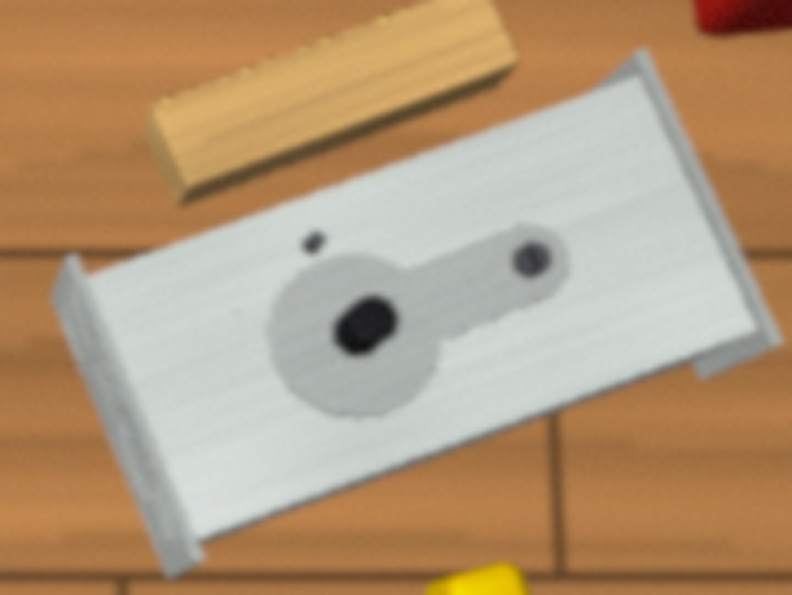

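View pics/zs.png

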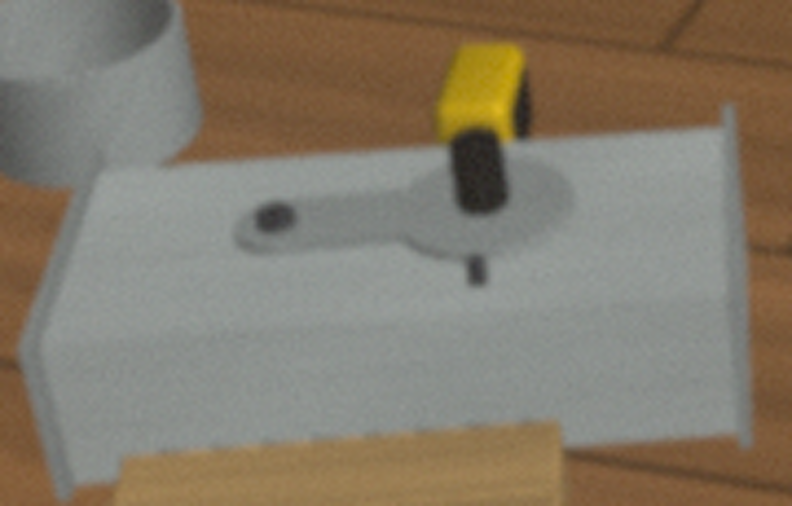

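In the top zoom, the knob's middle is at (366,325) and the pivot at (532,259). In the scene zoom they are at (479,172) and (276,217). The pin is on the far (+x) side of the disc. Next I'll triangulate.

```bash
cat > h.py <<'E'
from cell import *
import cv2,numpy as np
def tri(pt,ps):
    P=[];u=[]
    for n,p in(("top",pt),("scene",ps)):
        c=camera_model(n);R=cv2.Rodrigues(c["rvec"])[0]
        P.append(c["intrinsics"]@np.c_[R,c["tvec"]]);u.append(np.array(p,float))
    X=cv2.triangulatePoints(P[0],P[1],u[0],u[1]).ravel();X=X[:3]/X[3]
    res=[]
    for M,p in zip(P,u):
        y=M@np.r_[X,1];res.append(y[:2]/y[2]-p)
    return X,np.round(np.ravel(res),2)
E
python3 - <<'E'
from h import *
K,e=tri((423.2,196.5),(203.9,229.1));print(K,e)
V,f=tri((460.9,180.9),(157.7,239.3));print(V,f)
d=K-V;print(np.linalg.norm(d[:2]),np.degrees(np.arctan2(d[1],d[0])))
for p in ((366/4.4+340,),):pass
# short knob/pivot, pin by eye
print(tri((169,192),(470.5,267)))
print(tri((312/4.4+340,242/4.25+120),(477/4.4+95,262/4.4+190)))
E
```

```text
[ 0.52303945 -0.19195314  0.09217404] [-0.86  0.31 -0.5  -0.11]
[ 0.5568998  -0.26955137  0.07958558] [-0.7   0.28 -0.42 -0.12]
0.08466409888147536 113.57427680174627
(array([0.53091514, 0.28620368, 0.09434645]), array([-0.25,  0.04, -0.15,  0.03]))
(array([ 0.56550501, -0.1744766 ,  0.07776581]), array([-0.15,  0.05, -0.09, -0.02]))
```

Both measurements pass the check: heights are 92 and 80 mm (94 and 83 expected) and the radius is 84.7 mm (85 expected). I'll loosely cage the knob between the pads, with the jaws along the tangent, and follow the arc. First I'll check the IK along it.

```bash
cat >> h.py <<'E'
V=np.array([0.5569,-0.2696]);TH0=np.radians(113.6);RAD=0.085;Z=0.162
def rot(th,s):
    y=s*np.array([-np.sin(th),np.cos(th),0]);z=np.array([0,0,-1.]);return np.column_stack([np.cross(y,z),y,z])
def pos(th,z=Z): return np.r_[V+RAD*np.array([np.cos(th),np.sin(th)]),z]
E
python3 - <<'E'
from h import *
for s in(1,-1):
    for a in np.linspace(0,1.6,5):
        for z in (Z,.24):
            q=inverse_kinematics(pos(TH0+a,z),rot(TH0+a,s)); print(s,round(a,2),z,None if q is None else np.round(q,2))
E
```

```text
1 0.0 0.162 [-0.47  0.42 -0.23  0.92  0.   -2.45]
1 0.0 0.24 [-0.47  0.37 -0.1   1.1   0.   -2.45]
1 0.4 0.162 [-0.52  0.39 -0.28  0.9   0.   -2.9 ]
1 0.4 0.24 [-0.52  0.33 -0.16  1.09  0.   -2.9 ]
1 0.8 0.162 [-0.58  0.38 -0.29  0.89  0.    2.92]
1 0.8 0.24 [-0.58  0.32 -0.17  1.08  0.    2.92]
1 1.2 0.162 [-0.64  0.4  -0.26  0.91  0.    2.46]
1 1.2 0.24 [-0.64  0.34 -0.14  1.09  0.    2.46]
1 1.6 0.162 [-0.68  0.45 -0.19  0.93  0.    2.02]
1 1.6 0.24 [-0.68  0.39 -0.07  1.11  0.    2.02]
-1 0.0 0.162 [-0.47  0.42 -0.23  0.92  0.    0.69]
-1 0.0 0.24 [-0.47  0.37 -0.1   1.1   0.    0.69]
-1 0.4 0.162 [-0.52  0.39 -0.28  0.9   0.    0.24]
-1 0.4 0.24 [-0.52  0.33 -0.16  1.09  0.    0.24]
-1 0.8 0.162 [-0.58  0.38 -0.29  0.89  0.   -0.23]
-1 0.8 0.24 [-0.58  0.32 -0.17  1.08  0.   -0.23]
-1 1.2 0.162 [-0.64  0.4  -0.26  0.91  0.   -0.68]
-1 1.2 0.24 [-0.64  0.34 -0.14  1.09  0.   -0.68]
-1 1.6 0.162 [-0.68  0.45 -0.19  0.93  0.   -1.12]
-1 1.6 0.24 [-0.68  0.39 -0.07  1.11  0.   -1.12]
```

With s=-1 the whole arc is continuous. I'll go above the knob and check with the wrist camera.

Run:
```python
from h import *
r.move_ptp(pos(TH0,.24),rot(TH0,-1))
eoat.move_gripper(0.05)
s=monitor.read_state();f=grab_frame("wrist")
cv2.imwrite("pics/w1.png",f[:,:,::-1])
print(s["time_s"],s["eef_pos"],s["finger_gap"])
# predicted pixels of knob top, pivot
c=camera_model("wrist");T=np.eye(4);T[:3,:3]=s["ee_rot"];T[:3,3]=s["eef_pos"];Tw=np.linalg.inv(T@c["T_tool_cam"])
for p in (pos(TH0,.110),np.r_[V,.083]):
    q=(Tw@np.r_[p,1])[:3];th=np.arctan2(np.hypot(q[0],q[1]),q[2]);d=q[:2]/np.hypot(q[0],q[1])
    K=c["intrinsics"];print(K[:2,2]+K[0,0]*th*d)
```

```text
2.4167 [ 0.52280962 -0.19193243  0.24002271] 0.05007584047593517
[310.06158578 261.06829528]
[310.58299468 356.24766849]
```

View pics/w1.png

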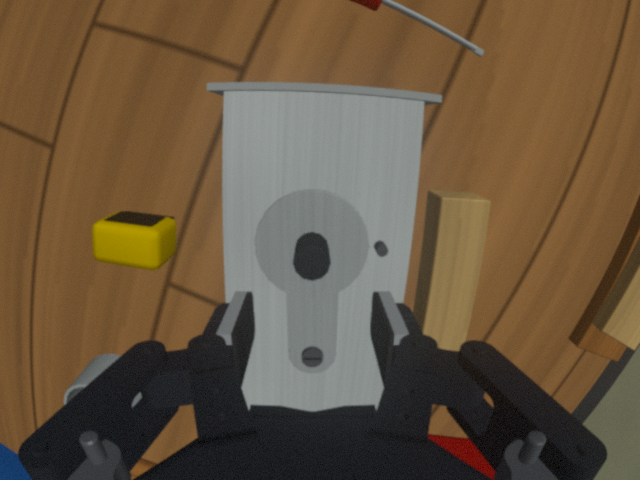

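The wrist view puts the knob's top near (311,264) and the pivot at (312,356), both within about 2 px of my predictions. The knob is centred between the jaws, so I'll descend and swing.

Run:
```python
from h import *
b=r.move_straight(pos(TH0),rate=0.08,force_limit=8)
print("contact",b,monitor.read_state()["eef_pos"])
if not b:
    eoat.move_gripper(0.030,grasp_force=20)
    print(monitor.read_state()["finger_gap"])
    for a in np.arange(1,14)*0.12:
        b=r.move_straight(pos(TH0+a),rot(TH0+a,-1),rate=0.04,force_limit=20)
        s=monitor.read_state();print(round(a,2),b,s["wrist_force"].round(1),round(s["time_s"],1))
        if b:break
    cv2.imwrite("pics/t2.png",grab_frame("top")[:,:,::-1]);cv2.imwrite("pics/s2.png",grab_frame("scene")[:,:,::-1])
```

```text
contact False [ 0.52328392 -0.19191032  0.16256498]
0.030073462364909757
0.12 False [ 0.6 -0.1  0.8] 4.3
0.24 False [ 0.1  0.5 -1.4] 4.7
0.36 False [ 0.5  0.3 -1.1] 5.2
0.48 False [ 0.3  0.3 -0. ] 5.6
0.6 False [ 0.1 -0.6 -0.7] 6.0
0.72 False [-0.1  1.5  0.5] 6.4
0.84 False [-0.9 -0.   0.6] 6.8
0.96 False [0.2 0.  0.2] 7.2
1.08 False [ 0.3  0.1 -0.1] 7.6
1.2 False [-0.6  0.  -0.3] 8.0
1.32 False [ 0.  -0.4 -0.1] 8.4
1.44 False [ 0.  -0.2 -0.1] 8.8
1.56 False [ 0.6 -1.3  0.7] 9.2
```

View pics/s2.png

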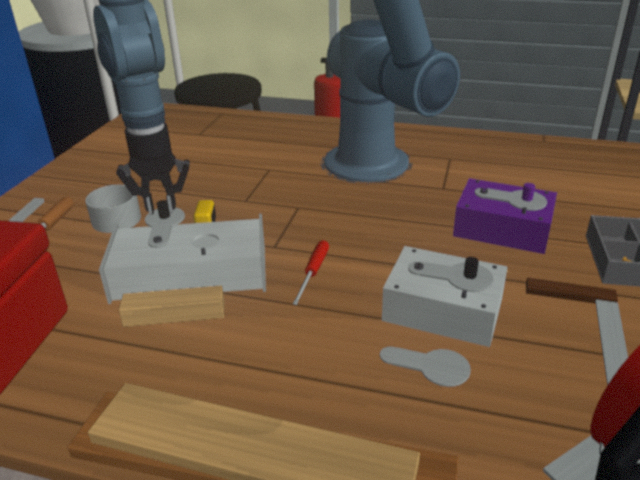

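The scene view shows the cover swung to about (165,220) and the port open at (205,240). The short piece hasn't changed. I'll open the jaws, lift and retreat, then measure.

Run:
```python
from h import *
eoat.move_gripper(0.05)
p=monitor.read_state()["eef_pos"]
r.move_straight([p[0],p[1],.25],rate=0.1)
r.move_joints([-1.371,0.377,0.081,1.274,0,0])
for n in("top","scene"): cv2.imwrite(f"pics/{n}3.png",grab_frame(n)[:,:,::-1])
s=monitor.read_state();print(s["time_s"],s["wrist_force"])
a=cv2.imread("pics/top3.png")[120:280,340:520]
cv2.imwrite("pics/zt3.png",cv2.resize(a,None,fx=3.7,fy=3.7,interpolation=cv2.INTER_CUBIC))
for n in("top","scene"):
    print(n,cv2.absdiff(cv2.imread(f"pics/{n}0.png"),cv2.imread(f"pics/{n}3.png"))[(slice(145,240),slice(130,260)) if n=="top" else (slice(240,350),slice(375,515))].max())
```

```text
12.2583 [ 0.5260041   0.37644486 -0.11216459]
top 10
scene 20
```

View pics/zt3.png

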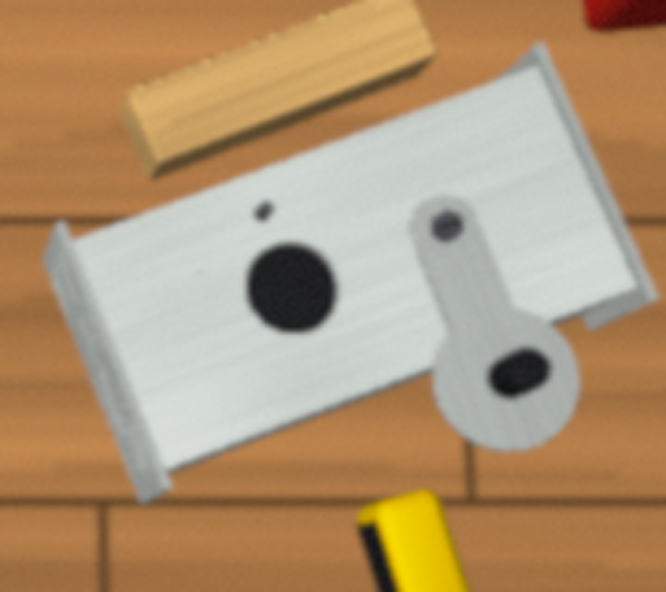

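View pics/scene3.png

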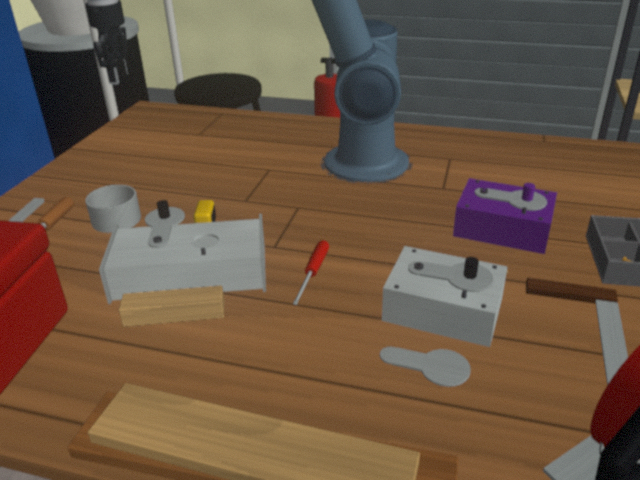

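The top zoom shows the whole port open and round at (291,287). The cover has turned about 90° about its pivot at (446,225), and the knob is clear of the robot.

Run:
```python
from cell import *
ticket.sign_off()
```

```text
the job is handed in; nothing more can be done
```

The port of the long, flanged duct piece is open, and I handed the job in at about 12 s of the 32 s allowed. I caged the black knob loosely between the pads and swung the cover about 1.5 rad (a quarter turn) anticlockwise. Then I let go, lifted and moved the arm away.

- **Before moving:** the knob measured 92 mm high, the pivot 80 mm, and the radius 84.7 mm. The task gives 94, 83 and 85 mm, so the heights were 2–3 mm low, close to the 2 mm calibration tolerance.
- **During the swing:** wrist force readings between steps stayed under 2 N, and the 20 N force stop never tripped.
- **Last pictures:** the whole port is open and the robot is clear of everything. The short piece's cover looks unchanged, with only slight noise-level differences from the first pictures. None of the checks failed.

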